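# Shut the board fixture and hover the heatsink over the processor

### The job

First press the raised hold-down frame of the board fixture fully shut. Then pick up the small finned heatsink, carry it over the things on the bench without shifting them and hold it still through the frame's window about 6 mm above the processor (the metal-topped package between the board's two flat grey chips), level, centred and squared up with the package's outline, as for a fit check before bonding. The heatsink must not touch the fixture, the board or the processor at any time; finish while still holding it there.

Things in the scene. Friction and masses are not known exactly. Their poses are not given: they have to be found in the camera images.
- fixture: Fixed board fixture on the blue mat: grey base plate 190 (x) x 230 (y) x 12 mm with a green circuit board lying on it. Origin: centre of the base's underside. x points from the press tab side (nearer the robot) to the hinge side, y to the left, z up. The connectors along the board's front edge reach 30 mm above the table, the shut frame 47 mm.
- processor_top (a point): Centre of the top of the processor: black package with bare-metal lid, 26 (x) x 32 (y) mm like the heatsink's base, between the board's two dark grey chips (25 mm high), 22 mm from the fixture's origin towards the hinge (+x). Top level, 29 mm above the table. Axes as the fixture's. From here the shut frame's window is free 51 mm to +x, 101 mm to -x, 98 mm either way along y.
- frame (a joint): Hinge of the aluminium hold-down frame (rad): 0 = fully shut, lying level over the board (mechanical stop); positive = raised, 1.2 at most. It starts part-way up. Stiff hinge: the frame stays where it is left, and takes about 2 N down on the tab to move.
- frame_hinge (a point): Middle of the frame's hinge line, which runs along the fixture's y at the far (+x) side, 37 mm above the table, 87 mm from the fixture's origin.
- press_tab (a point): Middle of the upper face of the black press tab (34 mm long in x, 44 mm wide in y, 10 mm thick) at the middle of the frame's free edge. Moves with the frame, at 192 mm from the hinge line along the frame and 10 mm above the hinge line when shut (47 mm above the table). Push it down from above to shut the frame.
- heatsink: Small finned metal heatsink, 26 (x) x 32 (y) x 14 (z) mm, 24 to 48 g, standing flat on the table to the right of the fixture, fins up. Origin: centre of its underside. Grip it across 26 mm (x).
- solder_spool: Bystander: white solder wire spool, 54 mm across, 38 mm high, between heatsink and fixture. Origin: centre of its underside.
- lead_brick: Bystander: black power brick 42 x 74 x 30 mm, between heatsink and fixture. Origin: centre of its underside.
- toroid: Bystander: copper-wound ring coil, 24 mm across, 11 mm high. Origin: centre of its underside.
- capacitor: Bystander: dark blue standing capacitor, can 16 mm across and 26 mm high, wires to 43 mm. Origin: centre of its underside.
- flux_tin: Bystander: round orange and white tin, 50 mm across, 18 mm high. Origin: centre of its underside.
There are look-alikes about, which are no part of the job. Several things have the shape of the heatsink; the one meant has the colours described above.

How it is judged:
By the outcome, as a careful person would: the job done as asked, in the order asked, and still so for the second after the job is handed in, while the arm keeps its last pose, push and grip.
It also fails if it takes over 54 s, if anything falls off the work surface, if the arm or the gripper's body presses on something with over 40 N, if the wrist force passes 120 N, or if a joint passes its speed limit or range.

### The arm

A 6-joint arm with a two-finger parallel gripper is mounted at the origin on a cart in front of the work surface, level with it; the furniture and walls round the work are solid. World frame = base frame: x ahead of the robot, y to its left, z up, the work surface at z = 0. Lengths are in m, angles in rad, forces in N, time in s.
With the tool pointing down it reaches from about 0.25 to 0.725 m from the base axis. Payload 4 kg.
Tool frame: the origin (TCP) lies midway between the tips of the shut fingers; the grasp point (between the pads) lies 19 mm behind it; z points along the fingers, y is the line along which they close (so a half turn about z gives the same grasp; the last joint's range is limited). The gripper opens to 85 mm and grips with 20 to 120 N. Pads are 22 mm wide; open, the fingers measure 114 mm over their backs; the gripper's body (76 mm by 85 mm) begins 54 mm behind the grasp point. The pads swing forward as they close: fully open they stand 13 mm farther back than shut.
Start: joints at [1.344, 0.241, 0.005, 1.335, 0, 1.571], TCP at [0.112, 0.487, 0.231] pointing down, gripper open.
Joint ranges: [-2.72, 2.72], [-1.05, 1.87], [-1.09, 1.28], [-1.99, 2.15], [-1.42, 1.44], [-3.14, 3.14]. Speed limits (rad/s): [2.79, 2.79, 3.14, 3.14, 3.14, 3.14].

### API

Orientations are given as a unit quaternion [x, y, z, w].
In Python, from workcell import bot gives the robot as it stands. The module is installed in compiled form; this text tells all that it offers.
- The arm moves only by the tool drive_tool, never from a script. Its arguments are lists of equal length, an entry for each row: "slide": the shift along the tool's x, y, z scaled (see below), a list of three; "rotation": the turn, a rotation vector about the tool's x, y, z scaled (see below), a list of three. A call has exactly 8 rows; each row is the pose to reach, as a shift and turn from the pose commanded when the call began, along the tool's axes at that moment; what a row does not reach only later rows make up. The controller multiplies each number of a shift by 250 mm and each number of a turn by 0.5 rad. A row lasts 1/8 s, in which the tool goes at most 62.5 mm and 10.7 degrees, less where a joint would pass 70% of its speed; a pose out of reach is approached as far as the arm can. A call with a number of a shift or a turn outside -1 to 1 is refused whole. A call with a gripper value outside its range is refused whole. "gripper" is the opening, from 0 (shut) to 1 (fully open), set as the call begins (left out, the last holds). The fingers move at their own pace and stop on an object; the grip force is fixed at half the most. Time passes only in rows, so rows that repeat a pose let the fingers close, or fill a call up. It gives the time, the measured TCP pose, the force, the opening and the grip force at its end, in the units of the state.
- bot.get_obs(): the state, without advancing time (a new reading comes with each control period).
- bot.camera(name): name is "scene" or "top" or "wrist"; returns a dict with "image" (480x640x3 uint8, red, green, blue), "z_map" (480x640 float32, m along the optical axis (not along the pixel's ray), 0 where there is no reading), "camera_matrix" (3x3 intrinsics, pixels), "k1" (the pictures are not rectified: a ray, as slopes to the right and down, at radius r is drawn at 1 + k1 r^2 times it, then the intrinsics apply), "xyz" and "orientation" of the camera in the world. Camera axes: x right, y up, looking along -z (the intrinsics and any distortion apply to the point x, -y, -z); pixel columns grow to the right and rows downward; lengths in m; the calibration is good to about 2 mm. A picture is of the moment at which its call begins.
- bot.job_done(): hands the job in; it is judged then, once.
The state is a dict: "clock": time; "joint_pos": joint angles; "joint_vel": joint speeds; "tau": joint torques, N m; "eef_pos": TCP position; "tool_rot": TCP orientation; "ft_force": force on the tool from outside, world axes, zero at the start; "ft_torque": the same for the moment, N m; "grip_width": finger opening in m; "grasp_force": force on a finger pad.
Only numpy, scipy, OpenCV 4.12 (cv2) and the standard library are available. Lean on these libraries where they do the work, as an engineer would, in place of code of your own. Each camera call takes 0.05 s, during which the arm holds its last target. There are 200 camera calls.

## Working session

There is one attempt and no reset: what is moved stays moved. The work goes in short steps, Python scripts to look and compute and a tool call to move; the robot and the scene stay as the last step left them, time stands still between calls to the robot, and variables do not carry over. Pictures are saved under pics/ and viewed, at most 10 in all, crops included, and the job is handed in when it is done.

Besides the shell and the picture viewer there is one more tool, called after ">>>" in YAML: its name, and indented under it one key for each argument. drive_tool: Moves the arm, as the interface text tells. Shifts and turns lie within -1 to 1; 1 stands for 250 mm of shift or 0.5 rad of turn. Its arguments: {"type":"object","properties":{"slide":{"type":"array","items":{"type":"array","items":{"type":"number"}}},"rotation":{"type":"array","items":{"type":"array","items":{"type":"number"}}},"gripper":{"type":"number"}},"required":["slide","rotation"]}

```bash
mkdir -p pics; cat > h.py <<'E'
import numpy as np, cv2
from scipy.spatial.transform import Rotation as R
from workcell import bot
def shot(n):
    c=bot.camera(n); c['R']=R.from_quat(c['orientation']).as_matrix(); return c
def save(c,f,crop=None,s=1):
    im=c['image'][:,:,::-1]
    if crop: x0,y0,x1,y1=crop; im=im[y0:y1,x0:x1]
    cv2.imwrite('pics/'+f,cv2.resize(im,None,fx=s,fy=s,interpolation=cv2.INTER_CUBIC))
def slopes(c,uv):
    K=np.array(c['camera_matrix']); uv=np.atleast_2d(np.float64(uv))
    k=c['k1']
    return cv2.undistortPoints(uv[:,None],K,np.array([k,0,0,0.]))[:,0]
def dirs(c,uv):
    s=slopes(c,uv); return np.c_[s[:,0],-s[:,1],-np.ones(len(s))]@c['R'].T
def onplane(c,uv,z):
    d=dirs(c,uv); p=np.array(c['xyz']); return p+d*((z-p[2])/d[:,2])[:,None]
def depthpts(c,uv):
    uv=np.atleast_2d(uv).astype(int); return np.array(c['xyz'])+dirs(c,uv)*c['z_map'][uv[:,1],uv[:,0]][:,None]
def project(c,P):
    q=(np.atleast_2d(P)-np.array(c['xyz']))@c['R']; s=np.c_[q[:,0],-q[:,1]]/-q[:,2:3]
    s=s*(1+c['k1']*(s**2).sum(1,keepdims=True)); K=np.array(c['camera_matrix'])
    return s*[K[0,0],K[1,1]]+[K[0,2],K[1,2]]
def tool(target,rv=None):
    o=bot.get_obs(); return R.from_quat(o['tool_rot']).inv().apply(np.array(target)-o['eef_pos'])/.25
E
python3 - <<'E'
from h import *
for n in('scene','top'):
    c=shot(n); save(c,n+'0.png'); print(n,c['xyz'],c['R'].round(3).tolist(),c['camera_matrix'],c['k1'])
o=bot.get_obs();print(o)
print(R.from_quat(o['tool_rot']).as_matrix().round(3))
E
```

```text
scene [ 5.89300779e-04 -4.93048297e-01  6.85810016e-01] [[0.587, 0.539, -0.604], [-0.809, 0.396, -0.434], [0.005, 0.744, 0.669]] [[459.52712026   0.         313.26787055]
 [  0.         459.52712026 232.84461042]
 [  0.           0.           1.        ]] -0.018384756307037117
top [ 0.28669849 -0.10177072  1.21343465] [[0.042, 0.976, -0.216], [-0.999, 0.04, -0.012], [-0.003, 0.216, 0.976]] [[576.1405052    0.         308.5821301 ]
 [  0.         576.1405052  237.23508507]
 [  0.           0.           1.        ]] -0.13254158667576338
{'clock': 0.1, 'joint_pos': array([1.34397660e+00, 2.41297970e-01, 3.86381971e-03, 1.33520892e+00,
       2.07499063e-06, 1.57080083e+00]), 'joint_vel': array([-2.18567040e-03, -1.74044893e-03,  2.73389779e-03,  7.37914791e-05,
       -8.85722125e-04, -5.83074158e-04]), 'tau': array([-4.88181126e-05, -3.73138189e+01,  2.53009701e+01,  1.08111350e-02,
        5.64360641e-05, -9.81450334e-07]), 'eef_pos': array([0.1123119 , 0.48664134, 0.23052366]), 'tool_rot': array([ 1.13169104e-01,  9.93575312e-01, -9.17324598e-04, -1.05524093e-04]), 'ft_force': array([-0.26613942,  0.29920179,  0.33295011]), 'ft_torque': array([-0.01893066,  0.0257334 ,  0.01752901]), 'grasp_force': 0.0, 'grip_width': 0.08550235423206326}
[[-0.974  0.225 -0.   ]
 [ 0.225  0.974 -0.002]
 [ 0.    -0.002 -1.   ]]
```

View pics/top0.png

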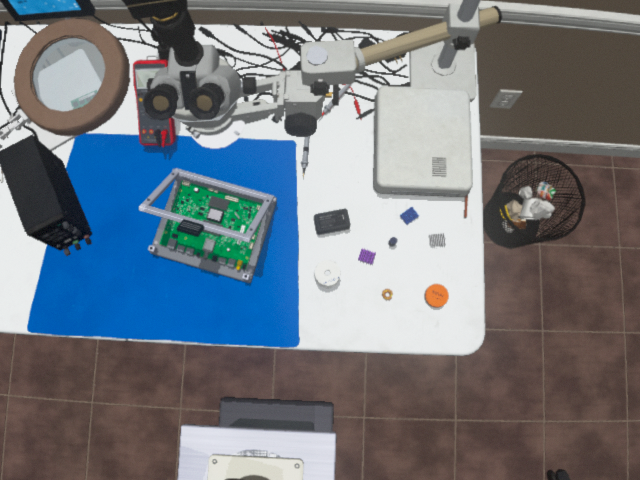

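View pics/scene0.png

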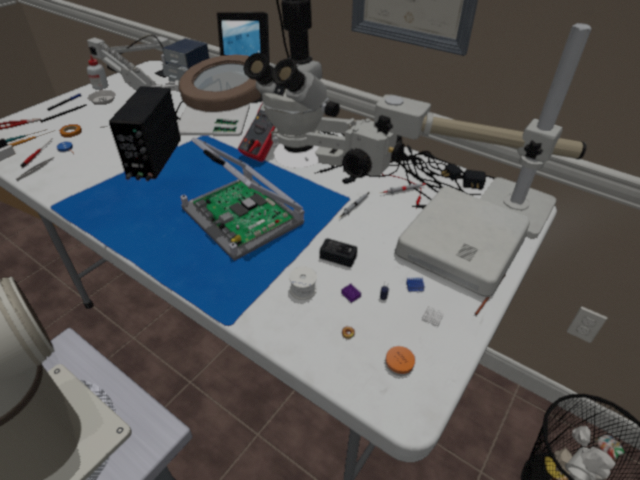

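```bash
python3 - <<'E'
from h import *
c=shot('top')
a=c['image'][155:295,130:290,::-1]; b=c['image'][195:310,350:460,::-1]
cv2.imwrite('pics/crop1.png',np.hstack([cv2.resize(a,(480,420),interpolation=2),cv2.resize(b,(316,420))[:, :]]))
for uv in [(190,227),(175,222),(205,232),(146,208),(240,237),(178,173),(272,198),(215,213),(437,240),(409,215),(367,257),(392,242),(439,167),(327,274),(332,221),(387,294),(437,296),(155,248),(245,275),(400,280)]:
    print(uv,depthpts(c,uv)[0].round(4))
E
```

```text
(190, 227) [0.5245 0.1313 0.1833]
(175, 222) [0.5733 0.2033 0.0143]
(205, 232) [0.5527 0.1351 0.019 ]
(146, 208) [0.561  0.2221 0.1706]
(240, 237) [0.5122 0.0388 0.1704]
(178, 173) [0.6713 0.197  0.0544]
(272, 198) [ 0.6236 -0.0071  0.0543]
(215, 213) [0.5923 0.1145 0.0315]
(437, 240) [ 0.5581 -0.3631  0.008 ]
(409, 215) [ 0.6121 -0.3027  0.0044]
(367, 257) [ 0.5155 -0.213   0.0045]
(392, 242) [ 0.5464 -0.2636  0.0232]
(439, 167) [ 0.71   -0.3605  0.0473]
(327, 274) [ 0.4712 -0.1283  0.0318]
(332, 221) [ 0.585  -0.1349  0.0308]
(387, 294) [ 0.4386 -0.2578 -0.0021]
(437, 296) [ 0.4359 -0.3607  0.0173]
(155, 248) [0.5103 0.2357 0.0349]
(245, 275) [0.4611 0.0409 0.0376]
(400, 280) [ 0.47   -0.2855 -0.0042]
```

View pics/crop1.png

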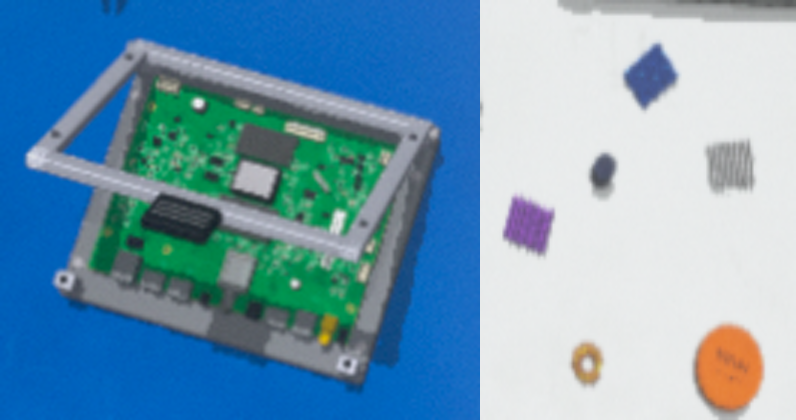

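The silver-grey finned piece at top (437,240) lies on the table at z≈0.01. The look-alikes are purple at (367,257), blue at (409,215) and a grey one at (439,167), which stands on the grey box at z≈0.047. The task calls for a plain metal one standing on the table, so (437,240) fits, and the crop confirms it at (730,165). The frame is up about 0.79 rad, with the tab at about (0.524,0.131,0.183). The fixture's yaw is about -0.24.

>>> drive_tool:
  slide:
    - [-0.1,-0.05,0]
    - [-0.24,-0.13,0]
    - [-0.38,-0.2,0]
    - [-0.52,-0.28,0]
    - [-0.66,-0.35,0]
    - [-0.8,-0.43,0]
    - [-0.92,-0.49,0]
    - [-0.98,-0.52,0]
  rotation:
    - [0,0,0]
    - [0,0,0]
    - [0,0,0]
    - [0,0,0]
    - [0,0,0]
    - [0,0,0]
    - [0,0,0]
    - [0,0,0]
  gripper: 0

```text
clock: 1.15
eef_pos: [0.3229, 0.3041, 0.2311]
tool_rot: [0.114, 0.993, -0.0, -0.0]
ft_force: [-0.0, -0.5, -0.4]
grip_width: 0.0
grasp_force: 0.0
```

```bash
python3 - <<'E'
from h import *
o=bot.get_obs();print(o['clock'],o['eef_pos'],o['grip_width'])
q0=.79;u=np.array([.970,-.242,0]);H=np.array([.649,.100,.037])
for q in (.79,.6,.4,.2,0,-.03):
    P=H-u*(.192*np.cos(q)-.01*np.sin(q))+[0,0,.192*np.sin(q)+.01*np.cos(q)]
    print(q,P.round(4),tool(P).round(3))
print(tool([.5245,.131,.215]))
E
```

```text
1.15 [0.32288079 0.3041097  0.23106865] 1.2076386920235735e-05
0.79 [0.5248 0.131  0.1804] [-0.944 -0.491  0.203]
0.6 [0.5008 0.137  0.1537] [-0.845 -0.489  0.31 ]
0.4 [0.4812 0.1419 0.121 ] [-0.764 -0.488  0.441]
0.2 [0.4684 0.1451 0.0849] [-0.711 -0.487  0.585]
0 [0.4628 0.1465 0.047 ] [-0.688 -0.487  0.736]
-0.03 [0.4626 0.1465 0.0412] [-0.687 -0.487  0.76 ]
[-0.94254825 -0.49138378  0.06443893]
```

>>> drive_tool:
  slide:
    - [-0.12,-0.06,0.0]
    - [-0.26,-0.14,0.0]
    - [-0.4,-0.21,0.01]
    - [-0.54,-0.28,0.02]
    - [-0.68,-0.35,0.04]
    - [-0.82,-0.43,0.06]
    - [-0.91,-0.48,0.1]
    - [-0.94,-0.49,0.13]
  rotation:
    - [0,0,0]
    - [0,0,0]
    - [0,0,0]
    - [0,0,0]
    - [0,0,0]
    - [0,0,0]
    - [0,0,0]
    - [0,0,0]

```text
clock: 2.15
eef_pos: [0.5238, 0.1321, 0.1978]
tool_rot: [0.114, 0.993, -0.0, -0.001]
ft_force: [-0.2, 0.2, -0.6]
grip_width: 0.0004
grasp_force: 0.0
```

```bash
python3 - <<'E'
from h import *
c=shot('scene');save(c,'s1.png',(140,90,400,280),3)
print(project(c,bot.get_obs()['eef_pos']))
E
```

```text
[[212.1897642  149.73495887]]
```

View pics/s1.png

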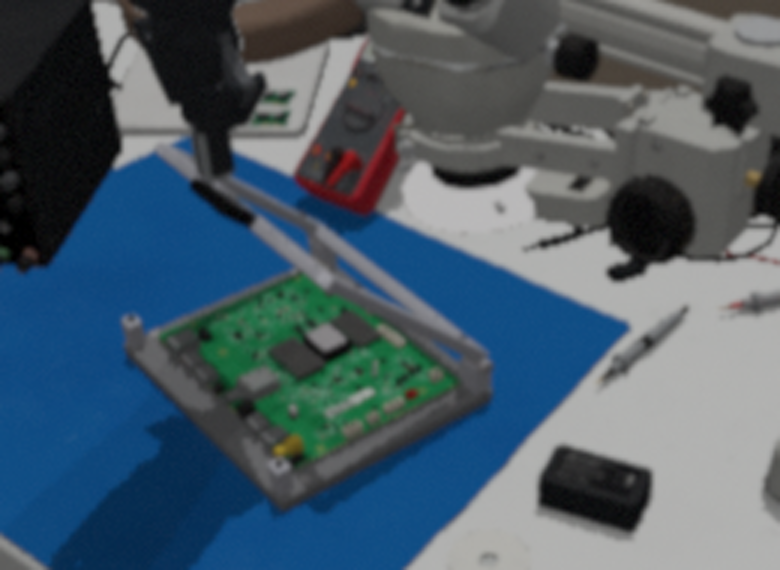

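The fingertip (crop (216,180)) stands just over the black tab (222,200), so I press along the hinge arc.

>>> drive_tool:
  slide:
    - [0,0,0.05]
    - [0.02,0,0.1]
    - [0.05,0,0.14]
    - [0.095,0,0.19]
    - [0.13,0,0.24]
    - [0.16,0,0.29]
    - [0.18,0,0.33]
    - [0.2,0,0.37]
  rotation:
    - [0,0,0]
    - [0,0,0]
    - [0,0,0]
    - [0,0,0]
    - [0,0,0]
    - [0,0,0]
    - [0,0,0]
    - [0,0,0]

```text
clock: 3.2
eef_pos: [0.4746, 0.1447, 0.1059]
tool_rot: [0.113, 0.994, 0.0, 0.0]
ft_force: [1.8, 0.6, 0.4]
grip_width: 0.0002
grasp_force: 0.8
```

>>> drive_tool:
  slide:
    - [0.015,0,0.05]
    - [0.03,0,0.1]
    - [0.04,0,0.14]
    - [0.045,0,0.18]
    - [0.05,0,0.21]
    - [0.05,0,0.23]
    - [0.05,0,0.24]
    - [0.05,0,0.25]
  rotation:
    - [0,0,0]
    - [0,0,0]
    - [0,0,0]
    - [0,0,0]
    - [0,0,0]
    - [0,0,0]
    - [0,0,0]
    - [0,0,0]

```text
clock: 4.2
eef_pos: [0.4621, 0.1473, 0.0465]
tool_rot: [0.113, 0.994, 0.0, -0.0]
ft_force: [-11.6, -2.8, 37.6]
grip_width: 0.0002
grasp_force: 18.8
```

>>> drive_tool:
  slide:
    - [0,0,-0.02]
    - [0,0,-0.12]
    - [0,0,-0.26]
    - [-0.05,0,-0.42]
    - [-0.12,0,-0.58]
    - [-0.2,0,-0.74]
    - [-0.26,0,-0.86]
    - [-0.28,0,-0.9]
  rotation:
    - [0,0,0]
    - [0,0,0]
    - [0,0,0]
    - [0,0,0]
    - [0,0,0]
    - [0,0,0]
    - [0,0,0]
    - [0,0,0]
  gripper: 1

```text
clock: 5.2
eef_pos: [0.5319, 0.1315, 0.2703]
tool_rot: [0.113, 0.994, 0.0, 0.001]
ft_force: [-0.4, 0.5, -0.1]
grip_width: 0.0856
grasp_force: 0.0
```

```bash
python3 - <<'E'
from h import *
c=shot('wrist');save(c,'w1.png'); t=shot('top')
o=bot.get_obs();print(o['eef_pos'],o['clock'],o['ft_force'],c['xyz'],c['R'].round(3).tolist())
P=np.array([.463,.1465,.047]);print(project(t,P),project(c,P))
u=project(c,P)[0].astype(int); 
if 0<u[0]<640 and 0<u[1]<480: print(depthpts(c,u))
print(depthpts(t,project(t,P)[0]))
E
```

```text
[0.53103018 0.13148409 0.26884102] 5.3 [-0.28593593 -0.40451938  0.15672625] [0.4539607  0.14982942 0.41277399] [[0.226, -0.925, -0.304], [0.974, 0.216, 0.068], [0.002, -0.312, 0.95]]
[[193.66081741 271.14531973]] [[319.25247049 128.28079103]]
[[0.46267863 0.14633254 0.04775183]]
[[0.46321314 0.14786122 0.04718363]]
```

View pics/w1.png

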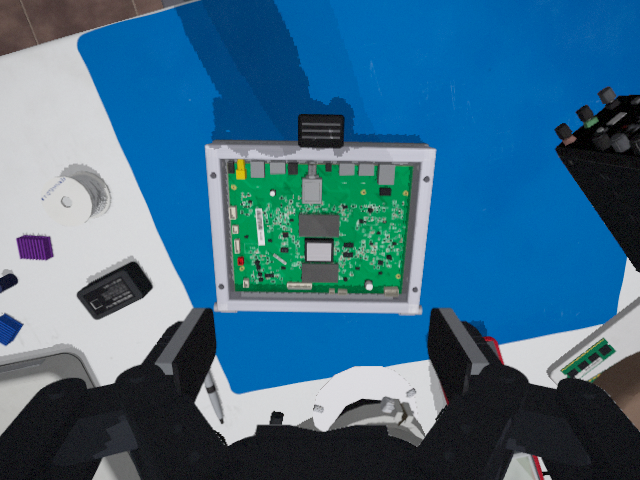

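The frame is shut: the tab is at z 0.047 in both views. The wrist view shows the lid at (319,251) between the grey chips at (319,224) and (319,272). I now measure the processor and the yaw from it.

```bash
python3 - <<'E'
from h import *
c=shot('wrist');im=c['image'];hsv=cv2.cvtColor(im,cv2.COLOR_RGB2HSV)
def rect(mask,z,near,name):
    mask=cv2.morphologyEx(mask.astype(np.uint8),cv2.MORPH_OPEN,np.ones((3,3)))
    cs,_=cv2.findContours(mask,cv2.RETR_EXTERNAL,2)
    k=[q for q in cs if cv2.contourArea(q)>60 and cv2.pointPolygonTest(q,near,False)>=0]
    if not k: print(name,'none');return
    w=onplane(c,k[0][:,0].astype(float),z)[:,:2]
    r=cv2.minAreaRect((w*1000).astype(np.float32)); print(name,np.round(r[0],1),np.round(r[1],1),round(r[2],2))
print(im[251,319],im[225,319],hsv[251,319],im[262,319],im[251,300:340].tolist()[::3])
bx=hsv[...,2]
loc=np.zeros(bx.shape,bool);loc[235:268,295:345]=1
rect((bx>150)&(hsv[...,1]<60)&loc,.029,(319,251),'lid')
notgreen=~((hsv[...,0]>40)&(hsv[...,0]<90)&(hsv[...,1]>90))
loc[:]=0;loc[200:300,270:370]=1
# grey chips
g=(bx>50)&(bx<120)&(hsv[...,1]<50)
for p in((319,224),(319,272)): rect(g&loc,.025,p,'chip')
blue=(hsv[...,0]>100)&(hsv[...,0]<118)&(hsv[...,1]>150)
# frame: bright grey
f=(bx>140)&(hsv[...,1]<60); loc[:]=0;loc[135:320,195:450]=1
for p in((300,150),(300,305),(213,230),(427,230)): rect(f&loc,.047,p,'frame')
for uv in [(319,251),(319,224),(319,272),(213,174),(427,178),(220,287),(412,289)]: print(uv,depthpts(c,uv)[0].round(4))
E
```

```text
[182 180 185] [89 88 87] [132   7 185] [90 92 93] [[0, 147, 83], [0, 145, 81], [54, 52, 55], [182, 180, 186], [183, 180, 186], [183, 180, 186], [183, 179, 186], [182, 180, 185], [182, 180, 185], [183, 181, 186], [182, 180, 185], [50, 70, 62], [126, 150, 132], [105, 155, 133]]
lid [589.8 116.6] [25.3 19.9] 76.29
chip [561.9 123. ] [42.5 23.7] 76.91
chip [616.5 110.9] [40.8 22.1] 76.91
frame [566.2 121.8] [230.6 180.2] 76.09
frame [566.2 121.8] [230.6 180.2] 76.09
frame [566.2 121.8] [230.6 180.2] 76.09
frame [566.2 121.8] [230.6 180.2] 76.09
(319, 251) [0.5872 0.1167 0.0307]
(319, 224) [0.5594 0.1231 0.0232]
(319, 272) [0.6135 0.1105 0.0256]
(213, 174) [0.4797 0.0355 0.0481]
(427, 178) [0.5308 0.2386 0.0489]
(220, 287) [0.5962 0.0057 0.0505]
(412, 289) [0.6469 0.2063 0.0472]
```

>>> drive_tool:
  slide:
    - [-0.02,-0.1,0]
    - [-0.06,-0.24,0]
    - [-0.1,-0.38,0]
    - [-0.14,-0.52,0]
    - [-0.18,-0.66,0]
    - [-0.22,-0.8,0]
    - [-0.26,-0.92,0]
    - [-0.28,-0.98,0]
  rotation:
    - [0,0,0]
    - [0,0,0]
    - [0,0,0]
    - [0,0,0]
    - [0,0,0]
    - [0,0,0]
    - [0,0,0]
    - [0,0,0]

```text
clock: 6.35
eef_pos: [0.5425, -0.1237, 0.2669]
tool_rot: [0.114, 0.994, 0.0, -0.002]
ft_force: [-0.4, 0.8, -0.1]
grip_width: 0.0852
grasp_force: 0.0
```

>>> drive_tool:
  slide:
    - [-0.02,-0.1,0]
    - [-0.06,-0.24,0]
    - [-0.1,-0.38,0]
    - [-0.14,-0.52,0.02]
    - [-0.18,-0.66,0.05]
    - [-0.22,-0.78,0.1]
    - [-0.24,-0.86,0.15]
    - [-0.25,-0.9,0.2]
  rotation:
    - [0,0,0]
    - [0,0,0]
    - [0,0,0]
    - [0,0,0]
    - [0,0,0]
    - [0,0,0]
    - [0,0,0]
    - [0,0,0]

```text
clock: 7.35
eef_pos: [0.5538, -0.3563, 0.2171]
tool_rot: [0.113, 0.994, 0.001, -0.001]
ft_force: [-0.2, 0.6, 0.3]
grip_width: 0.0854
grasp_force: 0.0
```

```bash
python3 - <<'E'
from h import *
c=shot('wrist');p=project(c,[.558,-.363,.007])[0];print(p)
u,v=p.astype(int);save(c,'w2.png',(max(u-100,0),max(v-75,0),u+100,v+75),4)
o=bot.get_obs();print(o['eef_pos'],o['joint_pos'])
im=c['image'];hsv=cv2.cvtColor(im,cv2.COLOR_RGB2HSV)
print(im[v-30:v+30:4,u].tolist());
E
```

```text
[314.69129015 210.67668829]
[ 0.55300478 -0.35679214  0.21514325] [-5.72827438e-01  5.78838220e-01  4.72464252e-01  1.46882491e+00
 -3.41925966e-04 -3.45210670e-01]
[[214, 214, 217], [207, 209, 210], [205, 207, 207], [206, 207, 208], [201, 202, 204], [158, 160, 161], [210, 209, 211], [194, 193, 195], [178, 178, 179], [193, 194, 195], [138, 138, 139], [194, 194, 195], [206, 206, 208], [206, 207, 208], [206, 207, 208]]
```

View pics/w2.png

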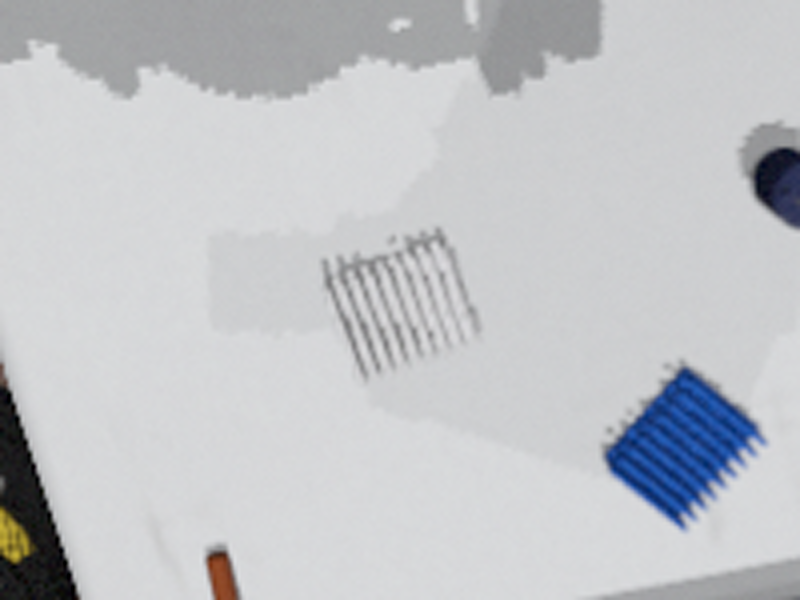

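The white-grey heatsink fills crop (325,235)-(480,378). Its fins run roughly up the image, 26 mm along them and 32 mm across.

```bash
cat > hs.py <<'E'
from h import *
def measure(c,P,rad=30,z=.014):
    u,v=project(c,P)[0].astype(int)
    g=cv2.cvtColor(c['image'],cv2.COLOR_RGB2GRAY)
    bh=cv2.morphologyEx(g,cv2.MORPH_BLACKHAT,np.ones((9,9)))
    m=np.zeros_like(g);m[v-rad:v+rad,u-rad:u+rad]=(bh[v-rad:v+rad,u-rad:u+rad]>18)
    n,l,s,_=cv2.connectedComponentsWithStats(cv2.dilate(m,np.ones((5,5))))
    k=1+np.argmax(s[1:,4]); ys,xs=np.nonzero((l==k)&(m>0))
    w=onplane(c,np.c_[xs,ys].astype(float),z)
    r=cv2.minAreaRect((w[:,:2]*1000).astype(np.float32))
    return r,len(xs)
E
python3 - <<'E'
from hs import *
for n in('wrist','top'):
    c=shot(n)
    for z in(.014,.007): print(n,z,measure(c,[.558,-.363,.007],34 if n=='wrist' else 14,z))
c=shot('wrist')
q=np.array([[325,265],[440,235],[480,335],[365,378]])/4+[214,135]
w=onplane(c,q,.014);print(w.round(4),w.mean(0)); a=(w[1]+w[0]-w[2]-w[3])/2;b=(w[1]+w[2]-w[0]-w[3])/2
print(np.linalg.norm(a),np.degrees(np.arctan2(-a[1],-a[0])),np.linalg.norm(b),np.degrees(np.arctan2(b[1],b[0])))
E
```

```text
wrist 0.014 (((555.8570556640625, -362.3350830078125), (31.430734634399414, 32.42549133300781), 5.405538082122803), 539)
wrist 0.007 (((557.4813232421875, -362.8175354003906), (32.07002258300781, 33.08499526977539), 5.405611038208008), 539)
top 0.014 (((575.4463500976562, -333.73785400390625), (16.604827880859375, 38.48531723022461), 57.304473876953125), 87)
top 0.007 (((577.1315307617188, -335.0916748046875), (16.701736450195312, 38.709922790527344), 57.304481506347656), 87)
[[ 0.5429 -0.3773  0.014 ]
 [ 0.542  -0.349   0.014 ]
 [ 0.568  -0.3451  0.014 ]
 [ 0.5722 -0.3747  0.014 ]] [ 0.55629303 -0.36150518  0.014     ]
0.027842124302453555 6.746463710649874 0.02902979325126116 95.01755756776456
```

>>> drive_tool:
  slide:
    - [0,0,0]
    - [0,0,0.02]
    - [0,0,0.05]
    - [0,0,0.1]
    - [0,0,0.15]
    - [0,0,0.2]
    - [0,0,0.2]
    - [0,0,0.2]
  rotation:
    - [0,0,0.15]
    - [0,0,0.35]
    - [0,0,0.6]
    - [0,0,0.8]
    - [0,0,0.95]
    - [0,0,1]
    - [0,0,1]
    - [0,0,1]

```text
clock: 8.55
eef_pos: [0.5544, -0.3561, 0.1695]
tool_rot: [0.355, 0.935, -0.0, 0.0]
ft_force: [-0.4, -0.6, 0.7]
grip_width: 0.0853
grasp_force: 0.0
```

>>> drive_tool:
  slide:
    - [0,0,0]
    - [0,0,0]
    - [0,0,0]
    - [0,0,0]
    - [0,0,0]
    - [0,0,0]
    - [0,0,0]
    - [0,0,0]
  rotation:
    - [0,0,0.15]
    - [0,0,0.35]
    - [0,0,0.6]
    - [0,0,0.8]
    - [0,0,0.95]
    - [0,0,1]
    - [0,0,1]
    - [0,0,1]

```text
clock: 9.55
eef_pos: [0.5542, -0.3563, 0.169]
tool_rot: [0.575, 0.818, 0.0, 0.0]
ft_force: [0.2, -1.3, 0.7]
grip_width: 0.0854
grasp_force: 0.0
```

>>> drive_tool:
  slide:
    - [0,0,0]
    - [0,0,0]
    - [0,0,0]
    - [0,0,0]
    - [0,0,0]
    - [0,0,0]
    - [0,0,0]
    - [0,0,0]
  rotation:
    - [0,0,0.15]
    - [0,0,0.35]
    - [0,0,0.45]
    - [0,0,0.48]
    - [0,0,0.48]
    - [0,0,0.48]
    - [0,0,0.48]
    - [0,0,0.48]

```text
clock: 10.55
eef_pos: [0.5541, -0.3562, 0.1688]
tool_rot: [0.669, 0.743, -0.0, -0.0]
ft_force: [-0.4, -0.9, -0.6]
grip_width: 0.0855
grasp_force: 0.0
```

```bash
python3 - <<'E'
from hs import *
c=shot('wrist');p=project(c,[.556,-.362,.014])[0];print(p,c['xyz'])
u,v=p.astype(int);save(c,'w3.png',(max(u-100,0),max(v-75,0),u+100,v+75),4)
o=bot.get_obs();print(o['eef_pos'],R.from_quat(o['tool_rot']).as_matrix().round(3).tolist())
for z in(.014,.002): print(measure(c,[.556,-.362,.007],50,z))
E
```

```text
[323.04598583 227.07379107] [ 0.54540068 -0.27688223  0.31150288]
[ 0.55408656 -0.35620736  0.16879382] [[-0.104, 0.995, -0.0], [0.995, 0.104, 0.0], [0.0, -0.0, -1.0]]
(((555.253662109375, -360.76611328125), (36.56828308105469, 34.10720443725586), 12.13278579711914), 668)
(((555.6510009765625, -364.149658203125), (38.04326629638672, 35.48295593261719), 12.132763862609863), 668)
```

View pics/w3.png

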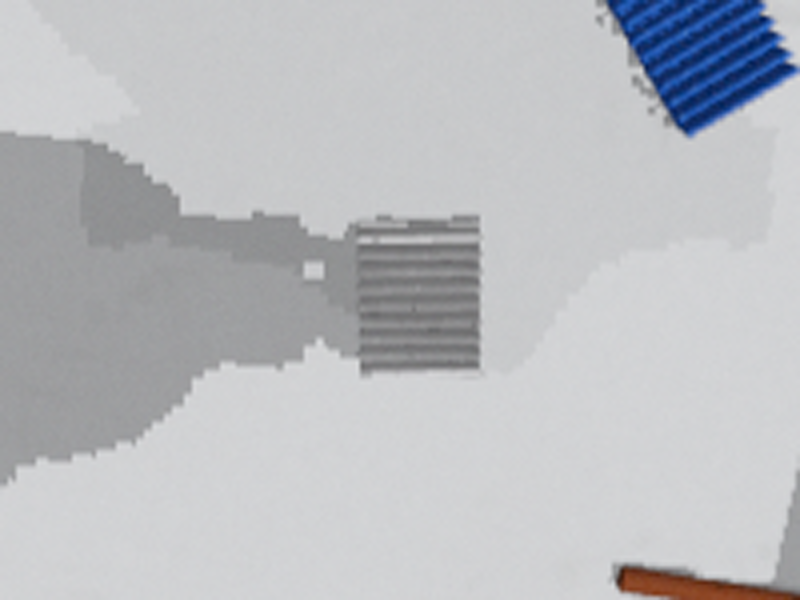

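The tool is now lined up with the fins: heatsink edges at crop x 359 and 480, -y top edge at row 375, +y base edge at row 217.

```bash
python3 - <<'E'
from hs import *
c=shot('wrist')
o=np.array([223,152])
for q,z in (([419,375],.014),([419,217],0),([359,330],.014),([480,330],.014),([359,300],.014),([480,300],.014)):
    print(q,onplane(c,[np.array(q)/4+o],z).round(4),tool(onplane(c,[np.array(q)/4+o],z)[0]).round(3))
# fin line slope
g=cv2.cvtColor(c['image'],cv2.COLOR_RGB2GRAY)[204:248,312:344]
s=cv2.resize(g,None,fx=8,fy=8,interpolation=2)
l=cv2.createLineSegmentDetector().detect(s)[0][:,0]
L=np.hypot(l[:,2]-l[:,0],l[:,3]-l[:,1]);k=L>100
print([ (int(a),round(float(x),2)) for a,x in zip(L[k],np.degrees(np.arctan2(l[k,3]-l[k,1],l[k,2]-l[k,0]))) ])
print(c['R'].round(3).tolist())
E
```

```text
[419, 375] [[ 0.5617 -0.378   0.014 ]] [-0.09   0.021  0.619]
[419, 217] [[ 0.5586 -0.3471  0.    ]] [0.034 0.022 0.675]
[359, 330] [[ 0.5481 -0.3693  0.014 ]] [-0.05  -0.029  0.619]
[480, 330] [[ 0.5734 -0.3667  0.014 ]] [-0.05   0.072  0.619]
[359, 300] [[ 0.5474 -0.3628  0.014 ]] [-0.024 -0.029  0.619]
[480, 300] [[ 0.5726 -0.3602  0.014 ]] [-0.024  0.072  0.619]
[(241, -0.48), (156, 89.89), (217, 178.33), (200, 178.34)]
[[0.995, -0.098, -0.033], [0.103, 0.946, 0.306], [0.001, -0.308, 0.951]]
```

>>> drive_tool:
  slide:
    - [-0.01,0.01,0.03]
    - [-0.02,0.02,0.08]
    - [-0.028,0.022,0.15]
    - [-0.028,0.022,0.23]
    - [-0.028,0.022,0.31]
    - [-0.028,0.022,0.37]
    - [-0.028,0.022,0.4]
    - [-0.028,0.022,0.4]
  rotation:
    - [0,0,-0.02]
    - [0,0,-0.035]
    - [0,0,-0.035]
    - [0,0,-0.035]
    - [0,0,-0.035]
    - [0,0,-0.035]
    - [0,0,-0.035]
    - [0,0,-0.035]
  gripper: 0.7

```text
clock: 11.65
eef_pos: [0.5599, -0.3624, 0.0681]
tool_rot: [0.663, 0.749, -0.0, -0.001]
ft_force: [0.2, 0.0, 1.0]
grip_width: 0.0599
grasp_force: 0.0
```

```bash
python3 - <<'E'
from hs import *
o=bot.get_obs();print(o['eef_pos'],o['grip_width'])
c=shot('wrist');p=project(c,[[.560,-.3625,.014],o['eef_pos']]);print(p)
u,v=p[0].astype(int);save(c,'w4.png',(u-130,max(v-97,0),u+130,v+97),3)
E
```

```text
[ 0.55994636 -0.36242806  0.06806569] 0.059880492261627574
[[321.87481176 266.14048993]
 [321.96902296 312.98676953]]
```

View pics/w4.png

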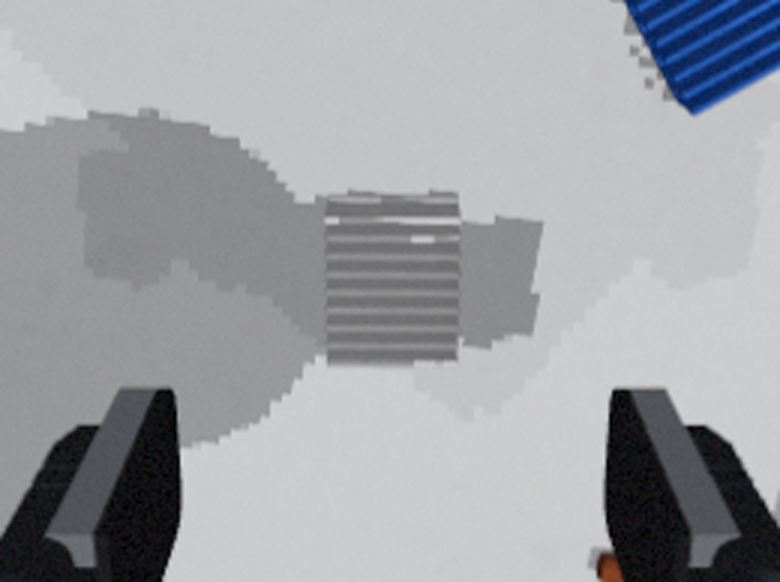

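The heatsink (crop 326–459, centre 392) sits midway between the fingers (180/605) and is square to them. Next I descend and grip.

>>> drive_tool:
  slide:
    - [0,0,0.03]
    - [0,0,0.08]
    - [0,0,0.13]
    - [0,0,0.18]
    - [0,0,0.22]
    - [0,0,0.25]
    - [0,0,0.26]
    - [0,0,0.26]
  rotation:
    - [0,0,0]
    - [0,0,0]
    - [0,0,0]
    - [0,0,0]
    - [0,0,0]
    - [0,0,0]
    - [0,0,0]
    - [0,0,0]

```text
clock: 12.7
eef_pos: [0.5604, -0.3627, 0.0039]
tool_rot: [0.663, 0.749, 0.0, 0.0]
ft_force: [0.3, -0.7, 0.2]
grip_width: 0.0597
grasp_force: 0.0
```

>>> drive_tool:
  slide:
    - [0,0,0]
    - [0,0,0]
    - [0,0,0]
    - [0,0,0]
    - [0,0,0]
    - [0,0,0]
    - [0,0,0]
    - [0,0,0]
  rotation:
    - [0,0,0]
    - [0,0,0]
    - [0,0,0]
    - [0,0,0]
    - [0,0,0]
    - [0,0,0]
    - [0,0,0]
    - [0,0,0]
  gripper: 0

```text
clock: 13.7
eef_pos: [0.5608, -0.3629, 0.0047]
tool_rot: [0.663, 0.749, 0.0, 0.001]
ft_force: [-0.4, 1.7, 6.6]
grip_width: 0.0236
grasp_force: 60.2
```

>>> drive_tool:
  slide:
    - [0,0,-0.02]
    - [0,0,-0.08]
    - [0,0,-0.17]
    - [0,0,-0.28]
    - [0,0,-0.4]
    - [0,0,-0.5]
    - [0,0,-0.56]
    - [0,0,-0.58]
  rotation:
    - [0,0,0]
    - [0,0,0]
    - [0,0,0.05]
    - [0,0,0.2]
    - [0,0,0.4]
    - [0,0,0.58]
    - [0,0,0.7]
    - [0,0,0.72]

```text
clock: 14.7
eef_pos: [0.5609, -0.363, 0.1508]
tool_rot: [0.786, 0.618, 0.0, 0.001]
ft_force: [-0.4, -0.2, -0.6]
grip_width: 0.0237
grasp_force: 59.6
```

```bash
python3 - <<'E'
from hs import *
o=bot.get_obs();print(o['eef_pos'],o['grip_width'],o['grasp_force'],R.from_quat(o['tool_rot']).as_matrix().round(3).tolist(),o['joint_pos'].round(2))
for n in('top','scene'):
    c=shot(n);ys,xs=np.mgrid[60:300,60:400];uv=np.c_[xs.ravel(),ys.ravel()];P=depthpts(c,uv)
    k=(P[:,2]>.09)&(P[:,1]>-.25)&(P[:,1]<.3)&(P[:,0]>.4)&(P[:,0]<.85)&(c['z_map'][uv[:,1],uv[:,0]]>0);Q=P[k]
    for y in np.arange(-.25,.3,.05):
        q=Q[abs(Q[:,1]-y)<.025]
        if len(q): i=q[:,0].argmin();print(n,round(y,2),q[i].round(3),len(q))
print(tool([.589,.1167,.15]))
E
```

```text
[ 0.56087967 -0.36301162  0.15082511] 0.023653056587273975 59.55304026603699 [[0.236, 0.972, 0.002], [0.972, -0.236, -0.002], [-0.001, 0.003, -1.0]] [-0.57  0.62  0.37  1.32  0.    1.23]
top -0.2 [ 0.85  -0.176  0.194] 2
top -0.15 [ 0.801 -0.126  0.138] 626
top -0.1 [ 0.75  -0.082  0.13 ] 1388
top -0.05 [ 0.75  -0.039  0.13 ] 1564
top -0.0 [0.78  0.023 0.141] 767
top 0.05 [0.712 0.075 0.296] 1251
top 0.1 [0.697 0.098 0.283] 2212
top 0.15 [0.7   0.175 0.28 ] 1960
top 0.2 [0.697 0.184 0.278] 948
top 0.25 [0.793 0.241 0.193] 60
scene -0.15 [ 0.801 -0.133  0.143] 142
scene -0.1 [ 0.75  -0.086  0.107] 1712
scene -0.05 [ 0.748 -0.069  0.14 ] 1103
scene -0.0 [0.781 0.016 0.122] 513
scene 0.05 [0.708 0.074 0.291] 1778
scene 0.1 [0.696 0.091 0.283] 2423
scene 0.15 [0.699 0.171 0.274] 1236
scene 0.2 [0.696 0.18  0.273] 419
scene 0.25 [0.793 0.239 0.18 ] 70
[ 1.89064655 -0.34081681 -0.00278871]
```

>>> drive_tool:
  slide:
    - [0.07,-0.01,0]
    - [0.2,-0.03,0]
    - [0.34,-0.06,0]
    - [0.48,-0.09,0]
    - [0.62,-0.11,0]
    - [0.76,-0.14,0]
    - [0.88,-0.16,0]
    - [0.95,-0.17,0]
  rotation:
    - [0,0,0]
    - [0,0,0]
    - [0,0,0]
    - [0,0,0]
    - [0,0,0]
    - [0,0,0]
    - [0,0,0]
    - [0,0,0]

```text
clock: 15.8
eef_pos: [0.5743, -0.1192, 0.148]
tool_rot: [0.785, 0.619, -0.001, -0.001]
ft_force: [0.3, -0.6, -0.4]
grip_width: 0.0242
grasp_force: 59.6
```

>>> drive_tool:
  slide:
    - [0.07,-0.01,0]
    - [0.2,-0.03,0]
    - [0.34,-0.06,0]
    - [0.48,-0.09,0]
    - [0.62,-0.11,0]
    - [0.76,-0.14,0]
    - [0.88,-0.16,0]
    - [0.94,-0.17,0]
  rotation:
    - [0,0,0]
    - [0,0,0]
    - [0,0,0]
    - [0,0,0]
    - [0,0,0]
    - [0,0,0]
    - [0,0,0]
    - [0,0,0]

```text
clock: 16.8
eef_pos: [0.5893, 0.118, 0.1485]
tool_rot: [0.786, 0.618, -0.0, -0.0]
ft_force: [-0.4, 0.3, -0.5]
grip_width: 0.0238
grasp_force: 59.5
```

```bash
python3 - <<'E'
from hs import *
o=bot.get_obs();print(o['eef_pos'],o['grip_width'],o['grasp_force'])
print(tool([.589,.1167,.0397]).round(3))
c=shot('wrist');save(c,'w5.png',(180,140,460,350),2.8)
for P in ([.589,.1167,.029],o['eef_pos']-[0,0,.0047]): print(project(c,P))
E
```

```text
[0.58925654 0.11798594 0.14848631] 0.02383476098194942 59.548460841178894
[-0.005  0.     0.435]
[[322.03128711 234.14564752]]
[[322.52529503 307.4621957 ]]
```

View pics/w5.png

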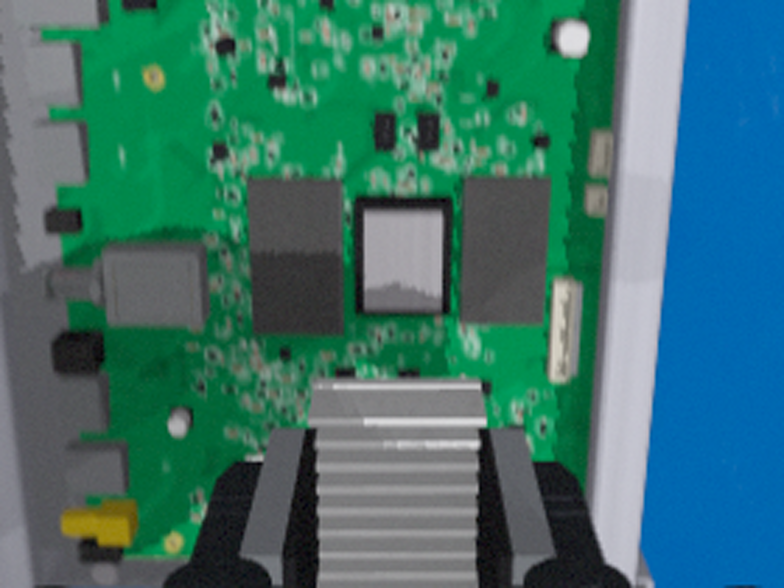

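The processor's black outline is at crop x 355–451, y 197–314. The held heatsink's lower front edge is at row 380, x 312–487. I compare the two in tool axes.

```bash
python3 - <<'E'
from hs import *
c=shot('wrist');o=bot.get_obs();T=R.from_quat(o['tool_rot']).inv()
f=lambda q,z:1000*T.apply(onplane(c,np.array(q,float)/2.8+[180,140],z)-o['eef_pos'])[:,:2]
p=f([[355,199],[450,197],[450,313],[357,314]],.029);print('pkg',p.round(1).tolist(),p.mean(0).round(2))
for z in(.1418,.1438,.1458): print('hs',f([[312,381],[487,379]],z).round(1).tolist())
im=c['image'];hsv=cv2.cvtColor(im,cv2.COLOR_RGB2HSV)
# package outline: dark or metal, non green
loc=np.zeros(im.shape[:2],np.uint8);loc[205:258,303:345]=1
dk=((hsv[...,2]<60)&(loc>0)).astype(np.uint8)
n,l,s,_=cv2.connectedComponentsWithStats(dk);k=1+s[1:,4].argmax();ys,xs=np.nonzero(l==k)
w=1000*T.apply(onplane(c,np.c_[xs,ys].astype(float),.028)-o['eef_pos'])[:,:2]
r=cv2.minAreaRect(w.astype(np.float32));print('dark rect tool frame',r)
# depth-based height of heatsink base edge
for q in([400,390],[400,410]): 
    print(depthpts(c,(np.array(q)/2.8+[180,140]))[0])
E
```

```text
pkg [[17.9, -11.3], [18.4, 13.3], [-13.5, 13.8], [-13.8, -11.1]] [2.28 1.18]
hs [[15.9, -13.9], [16.2, 13.5]]
hs [[16.7, -13.7], [17.0, 13.3]]
hs [[17.6, -13.6], [17.9, 13.1]]
dark rect tool frame ((-0.09615707397460938, 1.2033090591430664), (32.66292953491211, 25.55587387084961), 0.03059287555515766)
[0.59261372 0.13370766 0.1460441 ]
[0.59241823 0.13294665 0.15136197]
```

>>> drive_tool:
  slide:
    - [0,0,0.03]
    - [0,0.002,0.08]
    - [0,0.003,0.14]
    - [0,0.003,0.2]
    - [0,0.003,0.26]
    - [0,0.003,0.32]
    - [0,0.003,0.36]
    - [0,0.003,0.375]
  rotation:
    - [0,0,0]
    - [0,0,0]
    - [0,0,0]
    - [0,0,0]
    - [0,0,0]
    - [0,0,0]
    - [0,0,0]
    - [0,0,0]

```text
clock: 17.9
eef_pos: [0.5896, 0.1164, 0.0541]
tool_rot: [0.786, 0.618, -0.001, -0.0]
ft_force: [-0.6, -0.2, -0.6]
grip_width: 0.0242
grasp_force: 59.5
```

```bash
python3 - <<'E'
from hs import *
o=bot.get_obs();print(o['eef_pos'],o['grip_width'],o['ft_force'],R.from_quat(o['tool_rot']).as_matrix().round(4).tolist())
c=shot('wrist');save(c,'w6.png',(220,200,420,350),4)
t=shot('top');print(project(t,[.589,.117,.05]))
E
```

```text
[0.5896448  0.11642195 0.0541191 ] 0.024201501422451734 [-0.56211246 -0.20626211 -0.61277893] [[0.2361, 0.9717, -0.0012], [0.9717, -0.2361, -0.0002], [-0.0005, -0.0011, -1.0]]
[[212.28953759 212.19366092]]
```

View pics/w6.png

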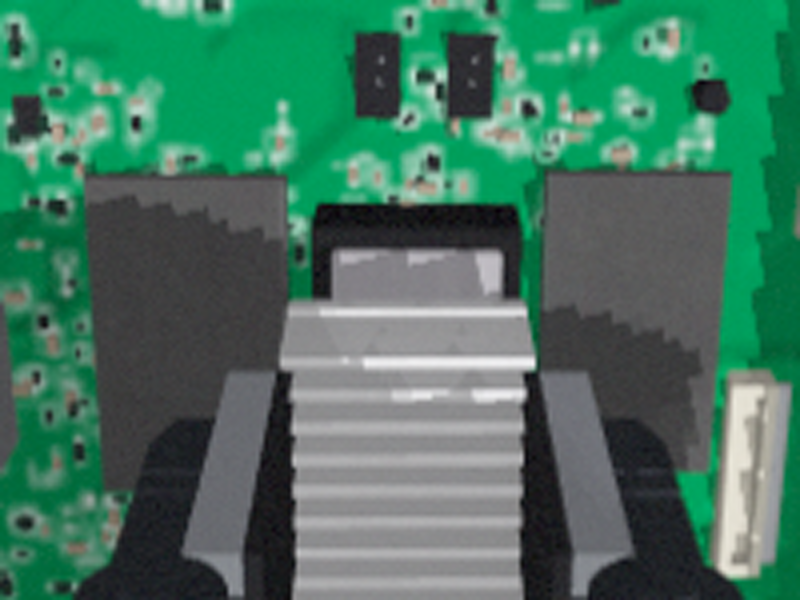

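Ten pictures have now been viewed. This last one shows the package top at crop x 313–520 (lid 333–503, front lid row 250) and the heatsink's lower edge at row 300, x 288–525. I convert these, each at its own height.

```bash
python3 - <<'E'
from hs import *
c=shot('wrist');o=bot.get_obs();T=R.from_quat(o['tool_rot']).inv()
f=lambda q,z:(1000*T.apply(onplane(c,np.array(q,float)/4+[220,200],z)-o['eef_pos'])[:,:2]).round(1).tolist()
print('pkg sides, lid',f([[313,240],[520,240],[333,250],[503,250]],.029))
print('pkg front foot',f([[416,205]],.017),f([[416,230]],.029))
zb=o['eef_pos'][2]-.0047
for z in(zb,zb-.002): print('hs low edge',f([[288,302],[525,302],[406,300]],z),'top',f([[281,362],[535,362]],z+.014))
g=cv2.cvtColor(c['image'],cv2.COLOR_RGB2GRAY)
print('col',g[246:300,318:326].mean(1).astype(int).tolist()); print('row262',g[262,293:356].tolist());print('row283 hs',g[283,284:360].tolist())
print(c['camera_matrix'][0][2],c['xyz'],zb)
P=depthpts(c,[(322,266),(322,264),(315,266),(330,266),(322,280),(322,283)]);print(P.round(4).tolist())
E
```

```text
pkg sides, lid [[14.4, -12.1], [14.3, 13.1], [13.1, -9.7], [13.0, 11.0]]
pkg front foot [[14.5, 0.5]] [[15.6, 0.4]]
hs low edge [[15.6, -13.5], [15.5, 12.0], [15.8, -0.8]] top [[15.2, -13.1], [15.2, 11.9]]
hs low edge [[14.7, -13.7], [14.7, 12.2], [14.9, -0.8]] top [[14.3, -13.3], [14.2, 12.1]]
col [144, 167, 177, 165, 138, 50, 21, 20, 19, 19, 26, 32, 36, 40, 38, 44, 100, 146, 162, 155, 131, 131, 131, 131, 131, 131, 130, 131, 134, 143, 155, 204, 218, 164, 148, 147, 149, 149, 150, 151, 150, 150, 149, 202, 236, 218, 174, 150, 147, 148, 144, 174, 203, 195]
row262 [27, 40, 78, 83, 30, 34, 32, 25, 31, 61, 95, 116, 114, 113, 113, 115, 112, 111, 108, 112, 113, 110, 109, 92, 86, 85, 87, 89, 108, 109, 109, 110, 108, 107, 105, 106, 107, 109, 107, 106, 87, 84, 78, 82, 85, 105, 105, 103, 106, 104, 101, 54, 40, 36, 42, 42, 46, 77, 71, 72, 69, 62, 88]
row283 hs [62, 61, 64, 64, 61, 66, 85, 141, 139, 138, 138, 139, 139, 138, 141, 139, 139, 138, 140, 141, 138, 138, 139, 148, 146, 149, 148, 149, 150, 149, 143, 139, 145, 150, 150, 150, 149, 150, 150, 150, 150, 149, 150, 150, 152, 149, 150, 150, 151, 148, 144, 139, 144, 149, 148, 151, 151, 149, 151, 150, 146, 150, 147, 147, 151, 146, 148, 147, 137, 61, 58, 64, 59, 64, 57, 62]
321.4348144868633 [0.60822977 0.19399305 0.19741122] 0.050563223716605384
[[0.5925, 0.1279, 0.0299], [0.5927, 0.1286, 0.0291], [0.5892, 0.1287, 0.0298], [0.5963, 0.1268, 0.0294], [0.5932, 0.1311, 0.0537], [0.5931, 0.1307, 0.0558]]
```

>>> drive_tool:
  slide:
    - [0.001,0.002,0]
    - [0.002,0.004,0]
    - [0.003,0.005,0.01]
    - [0.003,0.005,0.02]
    - [0.003,0.005,0.03]
    - [0.003,0.005,0.04]
    - [0.003,0.005,0.05]
    - [0.003,0.005,0.052]
  rotation:
    - [0,0,0]
    - [0,0,0]
    - [0,0,0]
    - [0,0,0]
    - [0,0,0]
    - [0,0,0]
    - [0,0,0]
    - [0,0,0]

```text
clock: 19.05
eef_pos: [0.5912, 0.1168, 0.0417]
tool_rot: [0.786, 0.618, -0.0, -0.0]
ft_force: [0.4, -0.5, 0.7]
grip_width: 0.0241
grasp_force: 59.5
```

```bash
python3 - <<'E'
from hs import *
zs=[]
for i in range(12):
    c=shot('wrist');o=bot.get_obs();zs.append(np.r_[o['eef_pos'],o['grip_width'],o['tool_rot']])
zs=np.array(zs);m=zs.mean(0);print(m.round(4),zs.std(0)[:3].round(4),o['clock'])
M=R.from_quat(m[4:]).as_matrix();print(M.round(4).tolist());T=R.from_matrix(M).inv()
f=lambda q,z:(1000*T.apply(onplane(c,np.array(q,float),z)-m[:3])[:,:2]).round(2).tolist()
g=cv2.cvtColor(c['image'],cv2.COLOR_RGB2GRAY).astype(int)
u=int(project(c,m[:3])[0][0]);print('u',u);print('col',list(enumerate(g[246:310,u-4:u+4].mean(1).astype(int).tolist(),246)))
for r in (260,262,264,266,268,284,288,290):
    print(r,list(g[r,284:360]))
print(c['xyz'].round(4) if hasattr(c['xyz'],'round') else c['xyz'])
E
```

```text
[0.5915 0.1169 0.0421 0.0238 0.7862 0.618  0.     0.    ] [0.0001 0.     0.0001] 19.65
[[0.2362, 0.9717, 0.0001], [0.9717, -0.2362, 0.0], [0.0, 0.0001, -1.0]]
u 322
col [(246, 152), (247, 166), (248, 155), (249, 130), (250, 119), (251, 124), (252, 143), (253, 160), (254, 146), (255, 129), (256, 142), (257, 163), (258, 173), (259, 173), (260, 154), (261, 93), (262, 20), (263, 19), (264, 18), (265, 21), (266, 20), (267, 20), (268, 26), (269, 33), (270, 32), (271, 29), (272, 23), (273, 55), (274, 108), (275, 140), (276, 154), (277, 205), (278, 219), (279, 164), (280, 148), (281, 149), (282, 150), (283, 150), (284, 150), (285, 151), (286, 150), (287, 150), (288, 149), (289, 203), (290, 236), (291, 219), (292, 176), (293, 151), (294, 151), (295, 150), (296, 146), (297, 174), (298, 192), (299, 171), (300, 155), (301, 141), (302, 140), (303, 141), (304, 140), (305, 159), (306, 177), (307, 174), (308, 161), (309, 139)]
260 [np.int64(107), np.int64(94), np.int64(157), np.int64(146), np.int64(130), np.int64(97), np.int64(102), np.int64(101), np.int64(102), np.int64(103), np.int64(92), np.int64
[... 7958 characters left out ...]
64(236), np.int64(235), np.int64(235), np.int64(235), np.int64(235), np.int64(235), np.int64(235), np.int64(235), np.int64(235), np.int64(240), np.int64(239), np.int64(240), np.int64(238), np.int64(239), np.int64(239), np.int64(238), np.int64(237), np.int64(238), np.int64(238), np.int64(238), np.int64(239), np.int64(237), np.int64(238), np.int64(239), np.int64(239), np.int64(239), np.int64(239), np.int64(240), np.int64(240), np.int64(240), np.int64(240), np.int64(240), np.int64(239), np.int64(238), np.int64(239), np.int64(239), np.int64(240), np.int64(240), np.int64(239), np.int64(215), np.int64(66), np.int64(59), np.int64(59), np.int64(64), np.int64(65), np.int64(62)]
[0.6097 0.1944 0.1848]
```

```bash
python3 - <<'E'
from hs import *
c=shot('wrist');o=bot.get_obs();T=R.from_quat([.7862,.618,0,0]).inv();m=o['eef_pos'];print(m)
f=lambda q,z:(1000*T.apply(onplane(c,np.array(q,float),z)-m)[:,:2]).round(2).tolist()
print('pkg front',f([[320,267.5]],.029),'lat',f([[292.6,268],[347.8,268]],.029))
zb=m[2]-.0047
print('hs front',f([[320,273.5]],zb),'top',f([[320,289]],zb+.014),'lat',f([[290.3,284],[352.7,284]],zb+.009))
s=shot('scene');g=cv2.cvtColor(s['image'],cv2.COLOR_RGB2GRAY)
P=np.array([.5915,.1169,zb]);print(project(s,[P,P+[0,0,.014],[.5915,.1169,.029]]))
E
```

```text
[0.59147262 0.11687291 0.0421121 ]
pkg front [[15.73, -1.13]] lat [[15.5, -13.55], [15.47, 11.48]]
hs front [[16.4, -1.1]] top [[15.75, -1.07]] lat [[15.62, -13.22], [15.58, 12.28]]
[[248.02093524 199.04272886]
 [247.46910918 194.16888455]
 [248.34797168 201.93010892]]
```

>>> drive_tool:
  slide:
    - [0,-0.001,0]
    - [-0.001,-0.002,0.002]
    - [-0.001,-0.002,0.004]
    - [-0.001,-0.002,0.006]
    - [-0.001,-0.002,0.008]
    - [-0.001,-0.002,0.009]
    - [-0.001,-0.002,0.0095]
    - [-0.001,-0.002,0.0095]
  rotation:
    - [0,0,0]
    - [0,0,0]
    - [0,0,0]
    - [0,0,0]
    - [0,0,0]
    - [0,0,0]
    - [0,0,0]
    - [0,0,0]

```text
clock: 20.75
eef_pos: [0.5909, 0.1167, 0.0397]
tool_rot: [0.786, 0.618, -0.0, 0.0]
ft_force: [0.3, 0.5, -1.0]
grip_width: 0.0235
grasp_force: 59.5
```

```bash
python3 - <<'E'
from hs import *
for i in range(10): c=shot('wrist')
o=bot.get_obs();m=o['eef_pos'];T=R.from_quat(o['tool_rot']).inv();print(m,o['clock'],o['ft_force'],o['grasp_force'],R.from_quat(o['tool_rot']).as_matrix().round(4).tolist())
f=lambda q,z:(1000*T.apply(onplane(c,np.array(q,float),z)-m)[:,:2]).round(2).tolist()
g=cv2.cvtColor(c['image'],cv2.COLOR_RGB2GRAY).astype(float)
def edges(r,lo,th):  # crossing columns
    row=g[r-1:r+2,280:362].mean(0);b=(row<th) if lo else (row>th)
    i=np.nonzero(b[8:76])[0]+8
    # longest run
    s=np.split(i,np.nonzero(np.diff(i)>1)[0]+1);s=max(s,key=len);a,z=s[0],s[-1]
    return [280+a-(row[a]-th)/(row[a]-row[a-1]), 280+z+(row[z]-th)/(row[z]-row[z+1])]
for r in(265,267,269): e=edges(r,True,60);print('pkg',r,np.round(e,1),f([[e[0],r],[e[1],r]],.028))
for r in(282,284,286): e=edges(r,False,115);print('hs',r,np.round(e,1),f([[e[0],r],[e[1],r]],m[2]-.0047+.008))
print(g[258:284,318:326].mean(1).astype(int).tolist())
# frame still shut
t=shot('top');print(depthpts(t,project(t,[.463,.1465,.047])[0]))
E
```

```text
[0.59089359 0.11672382 0.03969972] 21.25 [0.89787743 0.17338144 0.08499562] 59.549118876457214 [[0.2363, 0.9717, 0.0], [0.9717, -0.2363, 0.0], [0.0, 0.0, -1.0]]
pkg 265 [293.5 348.6] [[17.56, -12.97], [17.53, 11.68]]
pkg 267 [293.2 348.9] [[16.59, -13.15], [16.56, 11.88]]
pkg 269 [292.8 349.2] [[15.62, -13.35], [15.59, 12.03]]
hs 282 [290.7 352.2] [[16.08, -13.13], [16.05, 12.14]]
hs 284 [290.4 352.4] [[15.18, -13.26], [15.15, 12.28]]
hs 286 [289.8 352.8] [[14.28, -13.53], [14.24, 12.45]]
[161, 173, 177, 165, 127, 34, 17, 20, 20, 20, 24, 26, 29, 30, 30, 27, 62, 120, 154, 205, 219, 165, 148, 148, 149, 150]
[[0.37489497 0.02295921 0.63071113]]
```

The pieces agree within about 0.3 mm sideways and about 0.5 mm front to back, level, with a 6 mm gap. I hand the job in.

```bash
python3 -c "
from workcell import bot
print(bot.job_done())"
```

```text
the job is handed in; nothing more can be done
None
```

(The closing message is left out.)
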